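Mesh the turntable's gear and index the bottle rocket

ROBOT

A 6-joint arm with a two-finger parallel gripper is mounted at the origin on the work surface. World frame = base frame: x ahead of the robot, y to its left, z up, the work surface at z = 0. Lengths are in m, angles in degrees, forces in N, time in s.
With the tool pointing down it reaches from about 0.4 to 0.825 m from the base axis. Payload 7 kg.
Tool frame: the origin (TCP) lies midway between the tips of the shut fingers; the grasp point (between the pads) lies 19 mm behind it; z points along the fingers, y is the line along which they close (so a half turn about z gives the same grasp; the last joint's range is limited). The gripper opens to 88 mm and grips with 3 to 60 N. Pads are 19 mm wide; open, the fingers measure 130 mm over their backs; the gripper's body (78 mm by 193 mm) begins 47 mm behind the grasp point.
Start: joints at [84.689, 20.546, 0.682, 0, -70.136, -16.507], TCP at [0.251, 0.627, 0.227] pointing down, gripper open.
Joint ranges: [-176.03, 176.03], [-82.01, 121.73], [-58.28, 71.71], [-173.87, 95.51], [-174.79, -0.11], [-173.66, 173.66]. Speed limits (degrees/s): [136.94, 136.94, 172.46, 180, 180, 180].

INTERFACE

Orientations are given as [roll, pitch, yaw] about the fixed x, y, z axes, in that order (R = Rz(yaw) Ry(pitch) Rx(roll)).
In Python, from plant import ctrl gives the robot as it stands. The module is installed in compiled form; this text tells all that it offers.
- The arm moves only by the tool send_rows, never from a script. Its argument "plan" is a list that holds one entry, the list of rows, each a list of 6 numbers: the shift along the tool's x, y, z in shares of 750 mm (1.0 is 750 mm), then the turn, a rotation vector about the tool's x, y, z in a scale on which 1.0 is 60 degrees. A call has 1 to 8 rows; each row is the pose to reach, as a shift and turn from the pose commanded when the call began, along the tool's axes at that moment; what a row does not reach only later rows make up. A row lasts 1/12 s, in which the tool goes at most 41.7 mm and 7.16 degrees, less where a joint would pass 70% of its speed; a pose out of reach is approached as far as the arm can. No shift or turn number may pass 1 either way. A call with a gripper value outside its range is refused whole. "fingers" is the opening, from 0 (shut) to 1 (fully open), set as the call begins (left out, the last holds). The fingers move at their own pace and stop on an object; the grip force is fixed at half the most. Time passes only in rows, so rows that repeat a pose let the fingers close. It gives the time, the measured TCP pose, the force, the opening and the grip force at its end, in the units of the state.
- ctrl.get_obs(): the state, without advancing time (a new reading comes with each control period).
- ctrl.snapshot(name): name is "scene" or "top" or "wrist"; returns a dict with "img" (384x512x3 uint8, red, green, blue), "K" (3x3 intrinsics, pixels), "k1" (the pictures are not rectified: a ray, as slopes to the right and down, at radius r is drawn at 1 + k1 r^2 times it, then the intrinsics apply), "pose" (4x4, takes a point from camera to world coordinates). Camera axes: x right, y down, z forward; pixel columns grow to the right and rows downward; lengths in m; the calibration is good to about 2 mm. A picture is of the moment at which its call begins. There is no depth.
- ctrl.close_job(): hands the job in; it is judged then, once.
The state is a dict: "clock": time; "joint_pos": joint angles; "qvel": joint speeds; "tau": joint torques, N m; "tool_pos": TCP position; "orientation": TCP orientation; "force": force on the tool from outside, world axes, zero at the start; "moment": the same for the moment, N m; "opening": finger opening in m; "gripper_force": force on a finger pad.
Only numpy, scipy, OpenCV 4.12 (cv2) and the standard library are available. Lean on these libraries where they do the work, as an engineer would, in place of code of your own. Each camera call takes 0.05 s, during which the arm holds its last target. There are 200 camera calls.

TASK

Put the turntable's gearbox in gear with the red knob: ease it down while rocking it to and fro until the teeth mesh and it goes fully home, never forcing the teeth. Then turn the knob, left fully home, to bring the red mark on the turntable exactly under the yellow pointer, and let go. Do not touch the turntable or the rocket, and leave everything else on the bench where it is.

Things in the scene. Friction and masses are not known exactly. Their poses are not given: they have to be found in the camera images.
- gearbox: grey two-speed gearbox with an aluminium top, bolted down; 180 (its x) x 400 (its y) x 70 mm high, origin at the centre of its underside. The red gear knob stands near its -y end (axis at y = -120 mm), the turntable near its +y end (axis at y = +110 mm); both axes are vertical.
- knob: red bar-shaped grip on top of the gear knob, 54 long (its x) x 14 wide (its y) x 32 mm high, origin at its centre on the knob axis, about 120 mm above the bench when up. Grip it across its width to push and turn. It sits on the brass collar by a spring: 2 N preload, then 2.5 N per mm for 6 mm, then solid; against blocked teeth it sinks into this spring and the force climbs.
- collar: brass collar below the grip, 66 mm across, 6 mm thick; turns with the grip. Origin on the knob's axis; when up its top is 97 mm above the bench, 7 mm below the grip. Its underside carries three square dogs.
- shift (a joint): how far the brass collar has gone down, m: 0 up in neutral; the dogs meet the tips of the ring's teeth at 0.003; 0.0095 fully home with the teeth fully in mesh. It needs about 1.5 N to slide and stays where it is left.
- sleeve: sleeve under the collar with a steel ring of 6 upward teeth (pitch 60 degrees) that the dogs drop between. Where the teeth stand is not told by this pose and differs every time; the dogs fit within some 2.5 degrees either way. Turned, with about 0.15 N m, it turns the turntable half as far, the same way. More than 15 N damages the tooth tips.
- rocket: white turntable plate, 150 mm across, with the clear bottle rocket and its blue fins fixed on it (to 180 mm above the plate's underside); origin on the turntable's axis at the plate's underside, 78 mm above the bench. It turns only about this axis, and only with the gearing.
- mark (a point): red index mark on the top of the turntable plate, 66 mm from its axis.
- pointer_tip (a point): tip of the fixed yellow pointer on its black post beside the turntable, 66 mm from the turntable's axis and about 10 mm above the plate. It stands 16 to 26 degrees counter-clockwise (from above) of the red mark at the start.
- bottle_cap: blue bottle cap, on the gearbox, 30 across, 14 high mm; not part of the job, to be left alone; origin at the middle of its underside.
- screwdriver: red-handled screwdriver, 170 long mm; not part of the job, to be left alone; origin at the middle of its underside.
- tape_roll: roll of tape, 70 across mm; not part of the job, to be left alone; origin at the middle of its underside.
- spare_bottle: upright clear bottle, 64 across, 200 high mm; not part of the job, to be left alone; origin at the middle of its underside.
- fin_blank: blue sheet, 110 x 60 x 5 mm; not part of the job, to be left alone; origin at the middle of its underside.
- part_cup: white cup, 70 across, 70 high mm; not part of the job, to be left alone; origin at the middle of its underside.

How it is judged:
By the outcome, as a careful person would: the job done as asked, in the order asked, and still so for the second after the job is handed in, with the robot touching nothing.
It also fails if it takes over 58 s, if anything falls off the work surface, if the arm or the gripper's body presses on something with over 40 N, if the wrist force passes 120 N, or if a joint passes its speed limit or range.

## Working session

There is one attempt and no reset: what is moved stays moved. The work goes in short steps, Python scripts to look and compute and a tool call to move; the robot and the scene stay as the last step left them, time stands still between calls to the robot, and variables do not carry over. Pictures are saved under pics/ and viewed, at most 10 in all, crops included, and the job is handed in when it is done.

Besides the shell and the picture viewer there is one more tool, called after "Call:" as name(argument=value, ...), one argument or row to a line, values as JSON. send_rows: Moves the arm, as the interface text tells. Its arguments: {"type":"object","properties":{"plan":{"type":"array","items":{"type":"array","items":{"type":"array","items":{"type":"number"}}}},"fingers":{"type":"number"}},"required":["plan"]}

```bash
mkdir -p pics; cat > h.py <<'E'
import numpy as np, cv2
from plant import ctrl
def snap(n):
    s=ctrl.snapshot(n); s['img']=np.array(s['img']); return s
def save(s,f,crop=None,k=1):
    im=s['img'][:,:,::-1]
    if crop: im=im[crop[1]:crop[3],crop[0]:crop[2]]
    cv2.imwrite('pics/'+f,cv2.resize(im,None,fx=k,fy=k,interpolation=cv2.INTER_CUBIC))
def ray(s,px):
    K=np.array(s['K']);k=s['k1'];P=np.array(s['pose'])
    u=cv2.undistortPoints(np.array([[px]],float),K,np.array([k,0,0,0.]))[0,0]
    return P[:3,3],P[:3,:3]@np.array([u[0],u[1],1])
def onz(s,px,z):
    o,d=ray(s,px); return o+d*(z-o[2])/d[2]
def proj(s,p):
    P=np.array(s['pose']);c=P[:3,:3].T@(np.array(p)-P[:3,3])
    return cv2.projectPoints(c[None],np.zeros(3),np.zeros(3),np.array(s['K']),np.array([s['k1'],0,0,0.]))[0][0,0]
def red(s,lo=90):
    h=cv2.cvtColor(s['img'],cv2.COLOR_RGB2HSV)
    return (((h[...,0]<8)|(h[...,0]>172))&(h[...,1]>130)&(h[...,2]>lo)).astype(np.uint8)
def yel(s):
    h=cv2.cvtColor(s['img'],cv2.COLOR_RGB2HSV)
    return ((abs(h[...,0].astype(int)-28)<6)&(h[...,1]>150)&(h[...,2]>120)).astype(np.uint8)
def blobs(m,a=3):
    n,l,st,c=cv2.connectedComponentsWithStats(m)
    return [(st[i],c[i].round(1)) for i in range(1,n) if st[i][4]>=a]
E
python3 - <<'E'
from h import *
im=[]
for n in ['scene','top','wrist']:
    s=snap(n); save(s,n+'0.png',k=1.5)
    print(n,np.array(s['pose']).round(3).tolist(),s['k1'])
    print('red',[(b[0].tolist(),b[1].tolist()) for b in blobs(red(s))],'yel',[(b[0].tolist(),b[1].tolist()) for b in blobs(yel(s))])
print(ctrl.get_obs())
E
```

```text
scene [[0.584, 0.531, -0.614, 1.165], [0.811, -0.4, 0.427, -0.376], [-0.019, -0.747, -0.664, 0.725], [0.0, 0.0, 0.0, 1.0]] -0.06711210899692512
red [([174, 178, 10, 22, 97], [178.5, 188.5]), ([238, 183, 6, 2, 8], [240.2, 183.4]), ([298, 238, 23, 31, 334], [309.1, 253.5])] yel [([237, 186, 7, 5, 19], [240.0, 188.2])]
top [[0.014, -0.98, 0.196, 0.356], [-1.0, -0.012, 0.013, -0.01], [-0.01, -0.197, -0.98, 1.337], [0.0, 0.0, 0.0, 1.0]] 0.010146630968346611
red [([227, 133, 17, 30, 267], [235.1, 147.3]), ([243, 227, 5, 3, 8], [244.8, 227.9]), ([301, 236, 8, 20, 70], [304.2, 247.7]), ([309, 237, 2, 3, 3], [309.3, 238.0])] yel [([250, 217, 5, 4, 13], [252.2, 218.2])]
wrist [[-0.372, -0.889, -0.266, 0.321], [-0.928, 0.357, 0.105, 0.597], [0.001, 0.286, -0.958, 0.383], [0.0, 0.0, 0.0, 1.0]] -0.04731282386287451
red [] yel []
{'clock': 0.15, 'joint_pos': array([ 8.46871062e+01,  2.05838306e+01,  6.44436329e-01, -1.36447940e-02,
       -7.01351739e+01, -1.65061808e+01]), 'qvel': array([ 0.01548362, -0.13579864,  0.20082194,  0.01380947,  0.00602442,
       -0.1696425 ]), 'tau': array([-1.45829454e-04, -5.83276749e+01,  2.93289006e+01,  7.00130984e+00,
        8.75593600e-03, -1.07316887e-04]), 'tool_pos': array([0.25078288, 0.62627982, 0.22580988]), 'orientation': array([ 1.79924860e+02, -8.88810341e-03, -2.18237137e+01]), 'force': array([-0.11449399, -0.2177273 ,  0.33503013]), 'moment': array([ 0.01074106, -0.00506486,  0.01886435]), 'gripper_force': 0.0, 'opening': 0.08745877124251504}
```

View pics/top0.png

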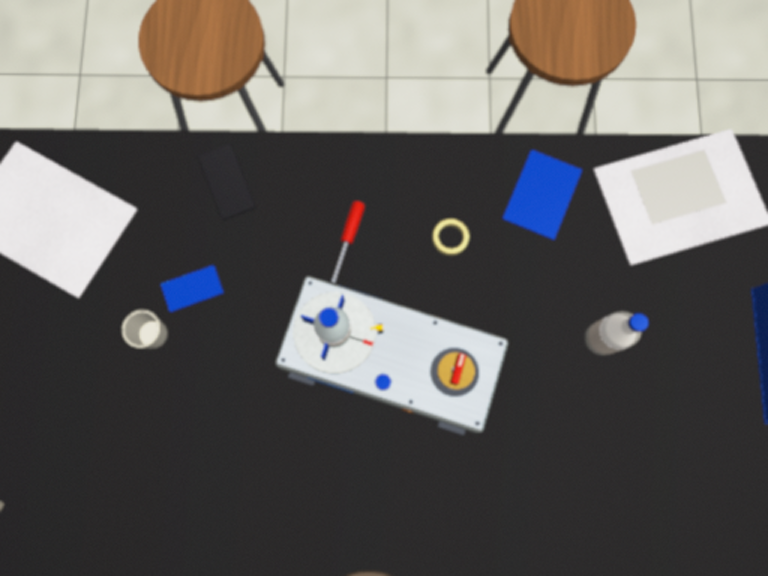

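View pics/scene0.png

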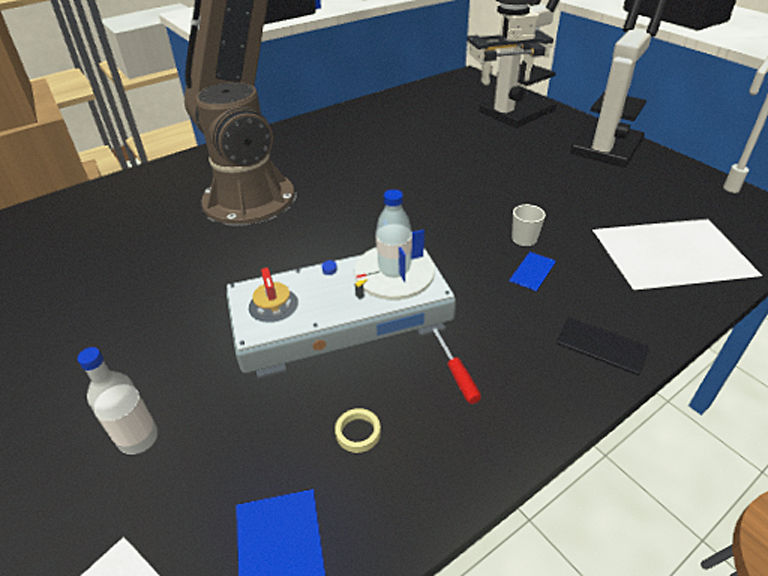

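The top view shows the gearbox at an angle, with the knob at about (457,369), the mark at (369,343) and the pointer at (378,328). The scene view confirms this and shows the free space around the knob.

```bash
python3 - <<'E'
from h import *
t=snap('top'); s=snap('scene')
cs=[onz(t,(np.array(p)/1.5),.07) for p in [(305,277),(508,340),(483,431),(277,364)]]
c=np.mean(cs,0); print('gb corners',np.round(cs,3).tolist(),c)
ax=(cs[1]+cs[2]-cs[0]-cs[3])/2; L=np.linalg.norm(ax); ax/=L; print('L',L,'W',np.linalg.norm(cs[0]-cs[3]),'y- dir',np.degrees(np.arctan2(ax[1],ax[0])))
print('knob axis pred',c+ax*.12,'table',c-ax*.11)
# collar by gold mask
for n,v in (('top',t),('scene',s)):
    h=cv2.cvtColor(v['img'],cv2.COLOR_RGB2HSV)
    m=((abs(h[...,0].astype(int)-20)<6)&(h[...,1]>110)&(h[...,2]>110)).astype(np.uint8)
    print(n,[(b[0].tolist(),b[1].tolist()) for b in blobs(m,40)])
    for b,cc in blobs(m,40):
        if b[4]<1200: print(cc,onz(v,cc,.097).round(4))
    # knob bar: red incl. highlight
    r=red(v); 
    x0,y0,x1,y1=(290,225,320,265) if n=='top' else (165,170,195,215)
    mm=np.zeros_like(r); mm[y0:y1,x0:x1]=r[y0:y1,x0:x1]
    mm=cv2.morphologyEx(mm,cv2.MORPH_CLOSE,np.ones((7,7)))
    q=cv2.minAreaRect(cv2.findContours(mm,0,1)[0][0]);print('bar',q)
    bp=cv2.boxPoints(q); print([onz(v,p,.136).round(4).tolist() for p in bp])
print('mark top',onz(t,(244.8,227.9),.083),'scene',onz(s,(240.2,183.4),.083))
save(t,'k.png',(270,205,340,275),8)
E
```

```text
gb corners [[0.647, 0.127, 0.07], [0.532, -0.25, 0.07], [0.368, -0.201, 0.07], [0.483, 0.173, 0.07]] [ 0.5073309  -0.03756329  0.07      ]
L 0.3929573038963675 W 0.1703658270009737 y- dir -106.99075881669842
knob axis pred [ 0.4722648  -0.15232552  0.07      ] table [0.53947482 0.06763542 0.07      ]
top [([292, 235, 25, 25, 345], [303.1, 247.2])]
[303.1 247.2] [ 0.472  -0.1484  0.097 ]
bar ((304.91717529296875, 245.68150329589844), (4.8532609939575195, 19.525909423828125), 16.389541625976562)
[[0.4497, -0.1354, 0.136], [0.4985, -0.1502, 0.136], [0.4951, -0.1623, 0.136], [0.4464, -0.1474, 0.136]]
scene [([0, 27, 54, 112, 2440], [17.7, 91.3]), ([52, 106, 14, 15, 119], [59.1, 113.2]), ([169, 188, 24, 19, 266], [180.5, 197.6]), ([493, 328, 19, 56, 595], [503.4, 357.3])]
[ 59.1 113.2] [-0.213  -0.3173  0.097 ]
[180.5 197.6] [ 0.483  -0.1561  0.097 ]
[503.4 357.3] [1.2067 0.1118 0.097 ]
bar ((178.5294189453125, 188.61766052246094), (21.3431339263916, 5.093247890472412), 75.96376037597656)
[[0.4486, -0.1523, 0.136], [0.4518, -0.1396, 0.136], [0.5324, -0.1648, 0.136], [0.5291, -0.1766, 0.136]]
mark top [0.52389055 0.00856481 0.083     ] scene [0.5155496  0.00898896 0.083     ]
```

View pics/k.png

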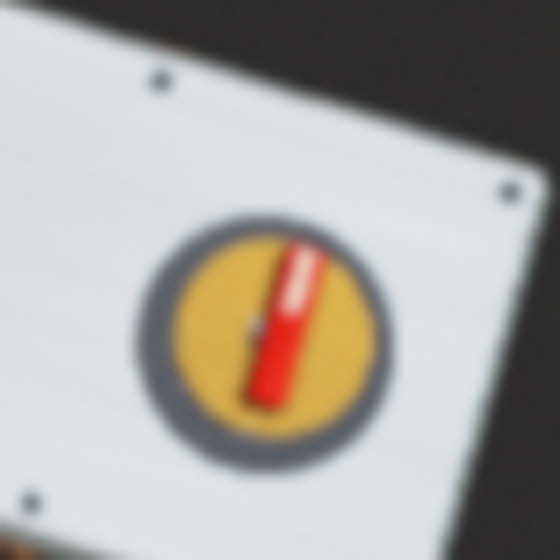

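The rows are not in the units I measure in: shifts go in shares of 750 mm and turns go in shares of 60 degrees. I convert before sending: 15.5 cm / 75 = 0.2067, 13 cm / 75 = 0.1733.

Call:
send_rows(
  plan=[
    [[0.04,0.0467,-0.0533,0,0,0],[0.08,0.0933,-0.1067,0,0,0],[0.1067,0.1333,-0.1333,0,0,0],[0.1333,0.1733,-0.1333,0,0,0],[0.16,0.2067,-0.1333,0,0,0]],
  ],
  fingers=0.8,
)

```text
clock: 0.67
tool_pos: [0.3004, 0.4549, 0.3261]
orientation: [-179.8, -0.0, -21.8]
force: [1.4, -0.1, 1.2]
opening: 0.0706
gripper_force: 0.0
```

In the tool's units: 24.2 cm / 75 = 0.3227, 21.1 cm / 75 = 0.2813, -4.8 degrees / 60 = -0.08.

Call:
send_rows(
  plan=[
    [[0.0307,0.04,0,0,0,0],[0.0613,0.08,0,0,0,0],[0.0933,0.12,0,0,0,0],[0.124,0.16,0,0,0,0],[0.1547,0.2,0,0,0,0],[0.1867,0.2413,0,0,0,-0.0333],[0.2173,0.2813,0,0,0,-0.0667],[0.2493,0.3227,0,0,0,-0.08]],
  ],
)

```text
clock: 1.33
tool_pos: [0.3834, 0.1597, 0.3242]
orientation: [-179.9, -0.0, -16.9]
force: [2.0, -0.5, 0.3]
opening: 0.0701
gripper_force: 0.0
```

In the tool's units: 27 cm / 75 = 0.36, 16.9 cm / 75 = 0.2253.

Call:
send_rows(
  plan=[
    [[0.0293,0.0453,0,0,0,0],[0.0587,0.0907,0,0,0,0],[0.088,0.136,0,0,0,0],[0.1173,0.18,0,0,0,0],[0.1467,0.2253,0,0,0,0],[0.176,0.2707,0,0,0,0],[0.2067,0.316,0.0267,0,0,0],[0.2333,0.36,0.0667,0,0,0]],
  ],
)

```text
clock: 2.0
tool_pos: [0.4712, -0.1419, 0.2822]
orientation: [-179.9, -0.3, -17.0]
force: [1.1, 1.3, -0.7]
opening: 0.0705
gripper_force: 0.0
```

Call:
send_rows(
  plan=[
    [[0,0,0.0267,0,0,0],[0,0,0.0667,0,0,0],[0,0,0.0667,0,0,0],[0,0,0.0667,0,0,0]],
  ],
)

```text
clock: 2.33
tool_pos: [0.4688, -0.1397, 0.23]
orientation: [179.9, 0.2, -17.0]
force: [0.7, 0.5, 1.0]
opening: 0.07
gripper_force: 0.0
```

```bash
python3 - <<'E'
from h import *
w=snap('wrist'); save(w,'w1.png',k=1.5); o=ctrl.get_obs()
print({k:np.round(o[k],4).tolist() for k in ('clock','tool_pos','orientation','force','moment','opening','joint_pos')})
print([(b[0].tolist(),b[1].tolist()) for b in blobs(red(w),20)], [(b[0].tolist(),b[1].tolist()) for b in blobs(yel(w),20)])
r=red(w);r=cv2.morphologyEx(r,cv2.MORPH_CLOSE,np.ones((9,9)))
for c in cv2.findContours(r,0,1)[0]:
    if cv2.contourArea(c)>200:
        q=cv2.minAreaRect(c);print(q,[onz(w,p,.136).round(4).tolist() for p in cv2.boxPoints(q)],onz(w,q[0],.136))
print('proj knob',proj(w,[.4725,-.15,.136]))
E
```

```text
{'clock': 2.3833, 'tool_pos': [0.47, -0.1394, 0.2316], 'orientation': [179.9632, -0.0177, -16.9835], 'force': [1.3043, 0.5002, 1.3193], 'moment': [0.0449, -0.073, -0.0394], 'opening': 0.0704, 'joint_pos': [6.5431, 2.687, -21.5391, 0.0447, -65.7724, 66.455]}
[([36, 0, 24, 19, 361], [48.0, 8.1]), ([259, 153, 14, 56, 627], [265.7, 183.0]), ([112, 171, 16, 6, 89], [119.2, 173.5])] [([109, 142, 17, 13, 51], [116.6, 149.2])]
((265.5, 180.5), (55.0, 13.0), 90.0) [[0.5033, -0.1546, 0.136], [0.4997, -0.1662, 0.136], [0.447, -0.1511, 0.136], [0.4508, -0.1387, 0.136]] [ 0.47600846 -0.15286764  0.136     ]
((47.5, 9.0), (18.0, 23.0), 90.0) [[0.6844, -0.0127, 0.136], [0.6773, -0.032, 0.136], [0.6647, -0.0259, 0.136], [0.6718, -0.0063, 0.136]] [ 0.67455318 -0.01931028  0.136     ]
proj knob [263.68207327 184.69757361]
```

View pics/w1.png

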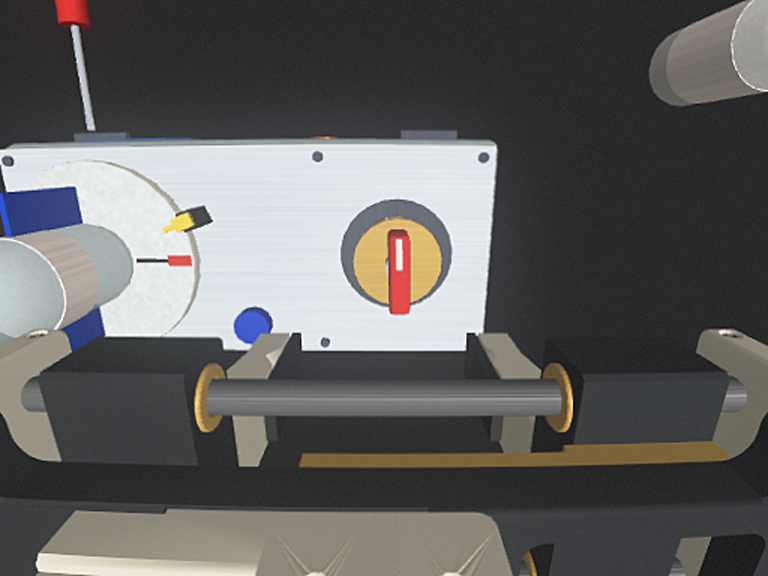

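The wrist view shows the knob clear at (400,272), the mark at (180,261), the pointer tip at about (165,232), and the cap at (253,325). The line of approach is clear.

Call:
send_rows(
  plan=[
    [[0.0107,0.0133,0.0267,0,0,0],[0.0107,0.0133,0.0667,0,0,0],[0.0107,0.0133,0.1,0,0,0],[0.0107,0.0133,0.1,0,0,0],[0.0107,0.0133,0.1,0,0,0],[0.0107,0.0133,0.1,0,0,0]],
  ],
)

```text
clock: 2.88
tool_pos: [0.4762, -0.151, 0.1582]
orientation: [-180.0, -0.2, -16.9]
force: [0.1, -0.4, 0.4]
opening: 0.0703
gripper_force: 0.0
```

```bash
python3 - <<'E'
from h import *
w=snap('wrist'); save(w,'w2.png',k=1.5); o=ctrl.get_obs()
print({k:np.round(o[k],4).tolist() for k in ('clock','tool_pos','orientation','force','moment','opening')})
r=red(w);r=cv2.morphologyEx(r,cv2.MORPH_CLOSE,np.ones((9,9)))
for c in cv2.findContours(r,0,1)[0]:
    if cv2.contourArea(c)>100:
        q=cv2.minAreaRect(c);print(q,[onz(w,p,.136).round(4).tolist() for p in cv2.boxPoints(q)],onz(w,q[0],.136))
E
```

```text
{'clock': 2.9333, 'tool_pos': [0.4762, -0.151, 0.1582], 'orientation': [-179.956, -0.2253, -16.9465], 'force': [-0.2143, -0.3638, 0.0706], 'moment': [0.0101, -0.039, 0.0414], 'opening': 0.0701}
((74.5, 202.5), (7.0, 19.0), 90.0) [[0.5314, -0.0252, 0.136], [0.5272, -0.0389, 0.136], [0.5224, -0.0364, 0.136], [0.5266, -0.0225, 0.136]] [ 0.52690776 -0.0307698   0.136     ]
((257.48846435546875, 216.0377960205078), (72.32740020751953, 18.41924285888672), 88.56790161132812) [[0.5063, -0.1551, 0.136], [0.5029, -0.1673, 0.136], [0.4491, -0.153, 0.136], [0.4527, -0.1397, 0.136]] [ 0.47889269 -0.15410086  0.136     ]
((5.0, 5.5), (11.0, 10.0), 90.0) [[0.6602, -0.0435, 0.136], [0.6578, -0.0499, 0.136], [0.6522, -0.047, 0.136], [0.6546, -0.0406, 0.136]] [ 0.65618323 -0.04526053  0.136     ]
```

View pics/w2.png

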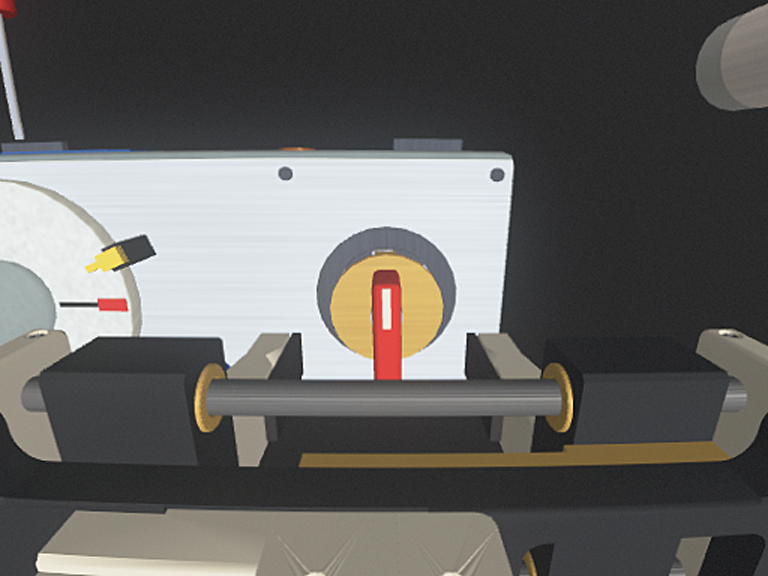

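```bash
python3 - <<'E'
from h import *
w=snap('wrist')
h=cv2.cvtColor(w['img'],cv2.COLOR_RGB2HSV)
m=((abs(h[...,0].astype(int)-20)<8)&(h[...,1]>110)&(h[...,2]>80)).astype(np.uint8); m[240:]=0
m[:,:200]=0; m[:,310:]=0; m[:160]=0
c=max(cv2.findContours(m,0,1)[0],key=cv2.contourArea)[:,0,:]
c=cv2.convexHull(c)[:,0,:]; c=c[c[:,1]<236]
P=np.array([onz(w,p,.097)[:2] for p in c])
from scipy.optimize import least_squares
# use far half only (top rim)
for k in (False,True):
    f=least_squares(lambda q:np.hypot(*(P-q[:2]).T)-(q[2] if k else .033),[.475,-.151,.033],loss='soft_l1',f_scale=.0005)
    print(f.x.round(4),np.abs(f.fun).mean())
E
```

```text
[ 0.4726 -0.1524  0.033 ] 0.0007449875394358965
[ 0.4728 -0.1523  0.0323] 0.00022876285472255597
```

Call:
send_rows(
  plan=[
    [[-0.0027,0.002,0.0267,0,0,0],[-0.0027,0.002,0.0533,0,0,0],[-0.0027,0.002,0.0667,0,0,0],[-0.0027,0.002,0.0667,0,0,0],[-0.0027,0.002,0.0667,0,0,0]],
  ],
)

```text
clock: 3.4
tool_pos: [0.4725, -0.1521, 0.1063]
orientation: [180.0, -0.0, -17.0]
force: [1.1, 0.1, -0.0]
opening: 0.07
gripper_force: 0.0
```

Call:
send_rows(
  plan=[
    [[0,0,0,0,0,0],[0,0,0,0,0,0],[0,0,0,0,0,0],[0,0,0,0,0,0],[0,0,0,0,0,0],[0,0,0,0,0,0],[0,0,0,0,0,0],[0,0,0,0,0,0]],
  ],
  fingers=0,
)

```text
clock: 4.07
tool_pos: [0.472, -0.1521, 0.1056]
orientation: [180.0, 0.0, -17.0]
force: [0.0, -0.0, -0.2]
opening: 0.0224
gripper_force: 0.0
```

```bash
cat > o.py <<'E'
from h import *
o=ctrl.get_obs()
print({k:np.round(o[k],4).tolist() for k in ('clock','tool_pos','orientation','force','moment','opening','gripper_force')})
E
python3 o.py
```

```text
{'clock': 4.0667, 'tool_pos': [0.472, -0.1521, 0.1056], 'orientation': [179.9987, 0.0005, -17.0168], 'force': [0.0002, -0.0421, -0.2274], 'moment': [-0.0626, -0.0217, -0.025], 'opening': 0.0224, 'gripper_force': 0.0}
```

Call:
send_rows(
  plan=[
    [[0,0,0,0,0,0],[0,0,0,0,0,0],[0,0,0,0,0,0],[0,0,0,0,0,0]],
  ],
)

```text
clock: 4.4
tool_pos: [0.4723, -0.1518, 0.1056]
orientation: [-180.0, -0.0, -17.0]
force: [-0.1, 3.8, 0.3]
opening: 0.014
gripper_force: 30.0
```

```bash
python3 o.py
```

```text
{'clock': 4.4, 'tool_pos': [0.4723, -0.1518, 0.1056], 'orientation': [-179.9722, -0.0139, -17.0168], 'force': [-0.1021, 3.8185, 0.3178], 'moment': [1.4179, -0.1516, 0.0102], 'opening': 0.014, 'gripper_force': 29.9746}
```

In the tool's units: 0.4 cm / 75 = 0.0053, -0.03 cm / 75 = -0.0004.

Call:
send_rows(
  plan=[
    [[0,-0.0004,0.0013,0,0,0],[0,-0.0004,0.0027,0,0,0],[0,-0.0004,0.004,0,0,0],[0,-0.0004,0.0047,0,0,0],[0,-0.0004,0.0053,0,0,0],[0,-0.0004,0.0053,0,0,0]],
  ],
)

```text
clock: 4.9
tool_pos: [0.4723, -0.1517, 0.1017]
orientation: [-180.0, -0.0, -17.0]
force: [-1.9, 4.0, 4.6]
opening: 0.014
gripper_force: 30.0
```

```bash
python3 o.py
```

```text
{'clock': 4.9, 'tool_pos': [0.4723, -0.1517, 0.1017], 'orientation': [-179.9943, -0.0134, -17.0141], 'force': [-1.9288, 4.0334, 4.6246], 'moment': [1.4443, 0.1442, 0.0029], 'opening': 0.014, 'gripper_force': 29.9774}
```

In the tool's units: 0.05 cm / 75 = 0.0007, -1.5 degrees / 60 = -0.025.

Call:
send_rows(
  plan=[
    [[0,0,0.0007,0,0,-0.025],[0,0,0.0007,0,0,-0.05],[0,0,0.0007,0,0,-0.075],[0,0,0.0007,0,0,-0.1],[0,0,0.0007,0,0,-0.125],[0,0,0.0007,0,0,-0.125]],
  ],
)

```text
clock: 5.4
tool_pos: [0.4723, -0.1518, 0.1013]
orientation: [180.0, -0.0, -9.4]
force: [0.0, 3.2, 3.8]
opening: 0.0139
gripper_force: 30.0
```

```bash
python3 o.py
```

```text
{'clock': 5.4, 'tool_pos': [0.4723, -0.1518, 0.1013], 'orientation': [179.997, -0.019, -9.4461], 'force': [0.0161, 3.2084, 3.8073], 'moment': [1.2463, 0.2735, 0.0131], 'opening': 0.0139, 'gripper_force': 29.9754}
```

In the tool's units: 0.05 cm / 75 = 0.0007, 15 degrees / 60 = 0.25.

Call:
send_rows(
  plan=[
    [[0,0,0.0007,0,0,0.0333],[0,0,0.0007,0,0,0.0667],[0,0,0.0007,0,0,0.1],[0,0,0.0007,0,0,0.1333],[0,0,0.0007,0,0,0.1667],[0,0,0.0007,0,0,0.2],[0,0,0.0007,0,0,0.2333],[0,0,0.0007,0,0,0.25]],
  ],
)

```text
clock: 6.07
tool_pos: [0.4724, -0.1517, 0.1009]
orientation: [-180.0, -0.0, -24.7]
force: [-0.7, 4.6, 7.1]
opening: 0.0137
gripper_force: 30.0
```

```bash
python3 o.py
```

```text
{'clock': 6.0667, 'tool_pos': [0.4724, -0.1517, 0.1009], 'orientation': [-179.9844, -0.0238, -24.6733], 'force': [-0.6776, 4.571, 7.1118], 'moment': [1.7924, 0.4019, 0.1099], 'opening': 0.0137, 'gripper_force': 29.9752}
```

In the tool's units: 8 degrees / 60 = 0.1333.

Call:
send_rows(
  plan=[
    [[0,0,0,0,0,0.0333],[0,0,0,0,0,0.0667],[0,0,0,0,0,0.1],[0,0,0,0,0,0.1333],[0,0,0,0,0,0.1333]],
  ],
)

```text
clock: 6.48
tool_pos: [0.4724, -0.1516, 0.1009]
orientation: [-180.0, -0.0, -32.7]
force: [-0.9, 6.2, 5.8]
opening: 0.0139
gripper_force: 30.0
```

In the tool's units: 8 degrees / 60 = 0.1333.

Call:
send_rows(
  plan=[
    [[0,0,0,0,0,0.0333],[0,0,0,0,0,0.0667],[0,0,0,0,0,0.1],[0,0,0,0,0,0.1333],[0,0,0,0,0,0.1333]],
  ],
)

```text
clock: 6.9
tool_pos: [0.4724, -0.1515, 0.1005]
orientation: [-180.0, -0.0, -40.7]
force: [1.1, 5.0, 1.0]
opening: 0.0137
gripper_force: 30.0
```

```bash
python3 o.py
```

```text
{'clock': 6.9, 'tool_pos': [0.4724, -0.1515, 0.1005], 'orientation': [-179.9635, -0.0102, -40.6589], 'force': [1.0953, 5.0419, 0.9705], 'moment': [1.9511, -0.349, -0.0126], 'opening': 0.0137, 'gripper_force': 29.9758}
```

The force fell from 6 N to 1 N, so the dogs have dropped in. I'll ease it down next.

In the tool's units: 0.2 cm / 75 = 0.0027, 0.1 cm / 75 = 0.0013, 1 degrees / 60 = 0.0167.

Call:
send_rows(
  plan=[
    [[0,0,0.0013,0,0,0],[0,0,0.0013,0,0,0.0167],[0,0,0.0027,0,0,0],[0,0,0.0027,0,0,0]],
  ],
)

```text
clock: 7.23
tool_pos: [0.4724, -0.1515, 0.0983]
orientation: [-180.0, -0.0, -40.4]
force: [1.1, 5.8, -0.3]
opening: 0.014
gripper_force: 30.0
```

```bash
python3 o.py
```

```text
{'clock': 7.2333, 'tool_pos': [0.4724, -0.1515, 0.0983], 'orientation': [-179.9693, -0.0021, -40.422], 'force': [1.133, 5.8309, -0.2679], 'moment': [1.9962, -0.4955, 0.0048], 'opening': 0.014, 'gripper_force': 29.9727}
```

In the tool's units: 0.3 cm / 75 = 0.004, 0.25 cm / 75 = 0.0033.

Call:
send_rows(
  plan=[
    [[0,0,0.0013,0,0,0],[0,0,0.0027,0,0,0],[0,0,0.0033,0,0,0],[0,0,0.004,0,0,0],[0,0,0.004,0,0,0]],
  ],
)

```text
clock: 7.65
tool_pos: [0.4724, -0.1516, 0.0955]
orientation: [-180.0, -0.0, -40.5]
force: [-0.1, 5.7, 2.6]
opening: 0.0139
gripper_force: 30.0
```

```bash
python3 o.py
```

```text
{'clock': 7.65, 'tool_pos': [0.4724, -0.1516, 0.0955], 'orientation': [-179.9721, -0.0092, -40.4651], 'force': [-0.1234, 5.6688, 2.6465], 'moment': [2.2191, -0.1259, -0.0622], 'opening': 0.0139, 'gripper_force': 29.9752}
```

In the tool's units: 0.1 cm / 75 = 0.0013, 0.05 cm / 75 = 0.0007.

Call:
send_rows(
  plan=[
    [[0,0,0.0007,0,0,0],[0,0,0.0013,0,0,0],[0,0,0.0013,0,0,0]],
  ],
)

```text
clock: 7.9
tool_pos: [0.4724, -0.1516, 0.0947]
orientation: [-180.0, -0.0, -40.5]
force: [-0.1, 5.5, 4.8]
opening: 0.0141
gripper_force: 30.0
```

```bash
python3 o.py; python3 - <<'E'
from h import *
for n in ('wrist','top','scene'):
    s=snap(n)
    if n=='wrist': save(s,'w3.png',k=1.5)
    print(n,[(b[0].tolist(),b[1].tolist()) for b in blobs(red(s),4)],'yel',[(b[0].tolist(),b[1].tolist()) for b in blobs(yel(s),4)])
E
```

```text
{'clock': 7.9, 'tool_pos': [0.4724, -0.1516, 0.0947], 'orientation': [-179.9683, -0.0143, -40.4634], 'force': [-0.1109, 5.5069, 4.833], 'moment': [2.3136, 0.1777, 0.0112], 'opening': 0.0141, 'gripper_force': 29.9768}
wrist [([242, 196, 26, 58, 1132], [254.7, 222.4]), ([243, 278, 24, 20, 456], [254.8, 287.2])] yel []
top [([227, 133, 17, 30, 269], [235.0, 147.3])] yel []
scene [([238, 183, 6, 2, 8], [240.2, 183.4]), ([174, 186, 8, 17, 78], [177.6, 195.1]), ([298, 238, 23, 31, 333], [309.1, 253.5])] yel [([237, 186, 7, 5, 19], [240.0, 188.2])]
```

View pics/w3.png

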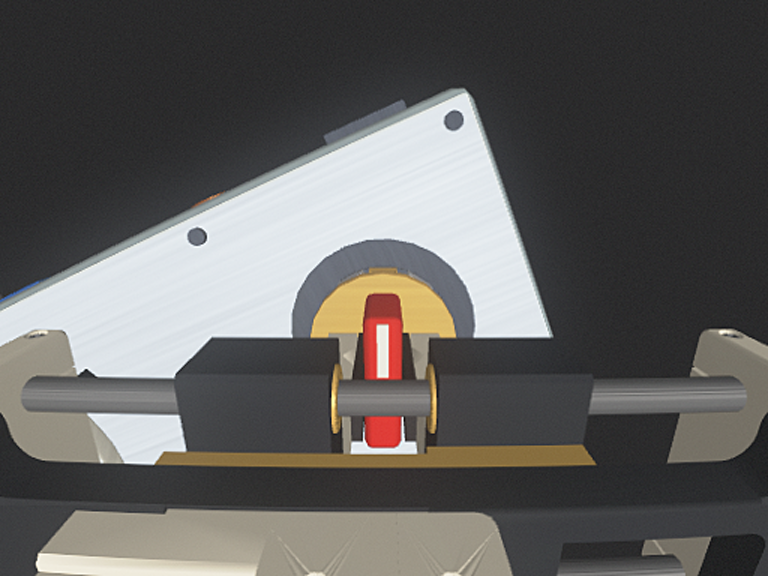

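The wrist view shows the knob gripped centrally at (385,370) with the collar low. The spring rises at 2.5 N/mm against a solid stop, so the collar is home. Next I'll work out the coarse angle from the earlier wrist pictures.

```bash
python3 - <<'E'
from h import *
from scipy.spatial.transform import Rotation as R
def T(p,e):
    M=np.eye(4);M[:3,:3]=R.from_euler('xyz',e,degrees=True).as_matrix();M[:3,3]=p;return M
s=snap('wrist');o=ctrl.get_obs()
X=np.linalg.inv(T(o['tool_pos'],o['orientation']))@np.array(s['pose'])
A=np.array([.5397,.0677])
for nm,p,e in (('w1',[.47,-.1394,.2316],[179.96,-.02,-16.98]),('w2',[.4762,-.151,.1582],[-179.956,-.2253,-16.9465])):
    s['pose']=T(p,e)@X
    im=cv2.imread('pics/%s.png'%nm); s['img']=cv2.resize(im,(512,384),interpolation=cv2.INTER_AREA)[:,:,::-1]
    rb=[b for b in blobs(red(s),20) if 160<b[1][1]<230 and b[1][0]<140]
    m=yel(s); ys,xs=np.nonzero(m[:, :150]); i=np.argmin(xs)
    print(nm,rb,'tip',xs[i],ys[i])
    mk=rb[0][1]; 
    for z in (.082,.084,.086):
        M=onz(s,mk,z)[:2]-A; P=onz(s,(xs[i],ys[i]),z+.010)[:2]-A
        print(z,np.hypot(*M),np.hypot(*P),np.degrees(np.arctan2(P[1],P[0])-np.arctan2(M[1],M[0])))
E
```

```text
w1 [(array([112, 171,  16,   6,  89], dtype=int32), array([119.2, 173.5]))] tip 110 152
0.082 0.05871763177354703 0.06276803337244564 25.473147702874286
0.084 0.059764688590781365 0.06388726228081183 24.846298856762182
0.086 0.06081532713182651 0.06500706960532313 24.241063395729547
w2 [(array([ 65, 200,  20,   7, 132], dtype=int32), array([ 74.5, 203. ]))] tip 57 178
0.082 0.05893920131649808 0.05970782071066416 26.295326072385937
0.084 0.06037317753269053 0.06133411231906865 25.40316177489458
0.086 0.061816121468016454 0.06296095931252997 24.553428512952397
```

In the tool's units: -23 degrees / 60 = -0.3833.

Call:
send_rows(
  plan=[
    [[0,0,0,0,0,-0.0333],[0,0,0,0,0,-0.0833],[0,0,0,0,0,-0.1333],[0,0,0,0,0,-0.1833],[0,0,0,0,0,-0.2333],[0,0,0,0,0,-0.2833],[0,0,0,0,0,-0.3333],[0,0,0,0,0,-0.3833]],
  ],
)

```text
clock: 8.77
tool_pos: [0.4723, -0.1518, 0.0948]
orientation: [-180.0, -0.0, -17.3]
force: [0.1, 4.1, 5.8]
opening: 0.0139
gripper_force: 30.0
```

```bash
python3 o.py; python3 - <<'E'
from h import *
s=snap('scene')
print([(b[0].tolist(),b[1].tolist()) for b in blobs(red(s),3)],'yel',[(b[0].tolist(),b[1].tolist()) for b in blobs(yel(s),4)])
E
```

```text
{'clock': 8.7667, 'tool_pos': [0.4723, -0.1518, 0.0948], 'orientation': [-179.9924, -0.0209, -17.3344], 'force': [0.0938, 4.0839, 5.7816], 'moment': [1.6623, 0.2151, -0.1668], 'opening': 0.0139, 'gripper_force': 30.0077}
[([175, 181, 9, 22, 99], [179.3, 191.5]), ([298, 238, 23, 31, 332], [309.1, 253.5])] yel [([237, 186, 7, 5, 19], [240.0, 188.2])]
```

In the tool's units: -0.05 cm / 75 = -0.0007, -21 degrees / 60 = -0.35.

Call:
send_rows(
  plan=[
    [[0,0,0,0,0,-0.05],[0,0,0,0,0,-0.1],[0,0,0,0,0,-0.15],[0,0,0,0,0,-0.2],[0,0,0,0,0,-0.25],[0,0,0,0,0,-0.3],[0,0,-0.0007,0,0,-0.35],[0,0,-0.0007,0,0,-0.35]],
  ],
)

```text
clock: 9.48
tool_pos: [0.4722, -0.152, 0.0953]
orientation: [180.0, -0.0, 3.6]
force: [0.0, 1.9, 4.2]
opening: 0.0137
gripper_force: 30.0
```

```bash
python3 o.py
```

```text
{'clock': 9.4833, 'tool_pos': [0.4722, -0.152, 0.0953], 'orientation': [179.9799, -0.0102, 3.6151], 'force': [0.0012, 1.9205, 4.2102], 'moment': [0.8984, 0.0344, -0.0898], 'opening': 0.0137, 'gripper_force': 29.9827}
```

In the tool's units: -0.08 cm / 75 = -0.0011.

Call:
send_rows(
  plan=[
    [[0,0,-0.0011,0,0,0],[0,0,-0.0011,0,0,0],[0,0,-0.0011,0,0,0],[0,0,-0.0011,0,0,0],[0,0,-0.0011,0,0,0],[0,0,-0.0011,0,0,0],[0,0,-0.0011,0,0,0],[0,0,-0.0011,0,0,0]],
  ],
  fingers=0.6,
)

```text
clock: 10.15
tool_pos: [0.4721, -0.1518, 0.0958]
orientation: [180.0, 0.0, 3.5]
force: [0.3, -0.3, -0.2]
opening: 0.0524
gripper_force: 0.0
```

In the tool's units: -17 cm / 75 = -0.2267, -13 cm / 75 = -0.1733.

Call:
send_rows(
  plan=[
    [[0,0,-0.0267,0,0,0],[0,0,-0.0667,0,0,0],[0,0,-0.12,0,0,0],[0,0,-0.1733,0,0,0],[0,0,-0.2267,0,0,0],[0,0,-0.2267,0,0,0],[0,0,-0.2267,0,0,0]],
  ],
)

```text
clock: 10.73
tool_pos: [0.4734, -0.1518, 0.2686]
orientation: [180.0, -0.3, 3.5]
force: [0.9, -0.4, -1.5]
opening: 0.053
gripper_force: 0.0
```

```bash
python3 o.py; python3 - <<'E'
from h import *
for n in ('wrist','top','scene'):
    s=snap(n)
    if n=='wrist': save(s,'w4.png',k=1.5)
    print(n,[(b[0].tolist(),b[1].tolist()) for b in blobs(red(s),4)],'yel',[(b[0].tolist(),b[1].tolist()) for b in blobs(yel(s),4)])
E
```

```text
{'clock': 10.7333, 'tool_pos': [0.4734, -0.1518, 0.2686], 'orientation': [179.9937, -0.3213, 3.4828], 'force': [0.9193, -0.3682, -1.5387], 'moment': [-0.0967, 0.0209, 0.0018], 'opening': 0.053, 'gripper_force': 0.0}
wrist [([124, 106, 12, 6, 43], [128.1, 109.3]), ([250, 155, 12, 47, 452], [255.5, 180.9])] yel [([128, 103, 19, 4, 24], [136.9, 104.2]), ([136, 110, 6, 1, 6], [138.5, 110.0])]
top [([227, 133, 17, 30, 267], [235.1, 147.3]), ([303, 253, 5, 3, 10], [305.3, 254.2])] yel []
scene [([172, 182, 15, 19, 132], [179.0, 191.3]), ([243, 187, 5, 3, 8], [245.0, 187.9]), ([298, 238, 23, 31, 332], [309.0, 253.5])] yel [([237, 186, 7, 5, 18], [240.0, 188.1])]
```

View pics/w4.png

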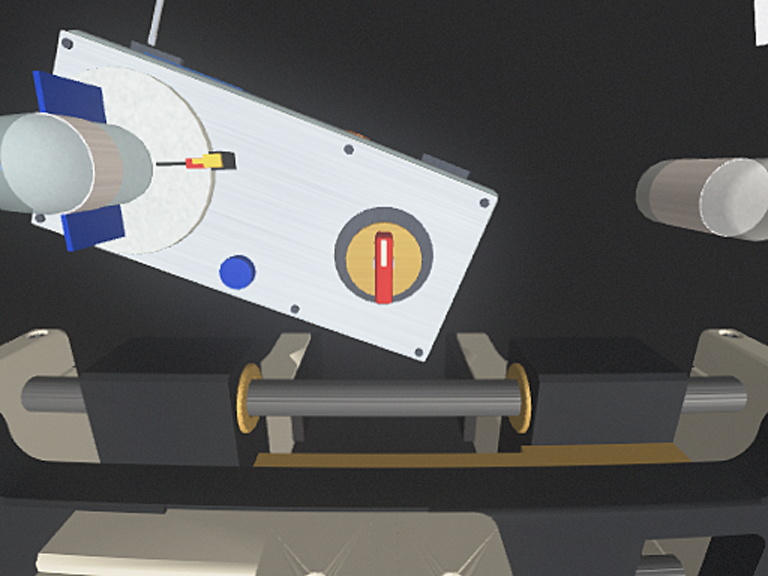

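The wrist view shows the red mark at (195,163), nearly under the pointer tip at (193,156). I'll move the camera above the pointer for a precise reading.

In the tool's units: -14 cm / 75 = -0.1867, -10 cm / 75 = -0.1333.

Call:
send_rows(
  plan=[
    [[0,0,-0.0267,0,0,0],[0,-0.0267,-0.04,0,0,0],[0.0107,-0.08,-0.04,0,0,0],[0.0107,-0.1333,-0.04,0,0,0],[0.0107,-0.1867,-0.04,0,0,0],[0.0107,-0.1867,-0.04,0,0,0],[0.0107,-0.1867,-0.04,0,0,0]],
  ],
)

```text
clock: 11.47
tool_pos: [0.4711, -0.0097, 0.2945]
orientation: [180.0, 0.1, 3.7]
force: [-1.1, 0.6, 0.5]
opening: 0.0525
gripper_force: 0.0
```

```bash
python3 o.py; python3 - <<'E'
from h import *
s=snap('wrist'); R_,Y=blobs(red(s),4),blobs(yel(s),4)
print(R_,Y,np.array(s['pose'])[:3,3])
x,y=[b for b in Y if b[0][4]>10][0][1].astype(int); print(x,y)
x0=max(x-40,0);y0=max(y-30,0); print('crop',x0,y0); save(s,'w5.png',(x0,y0,x0+80,y0+60),8)
E
```

```text
{'clock': 11.4667, 'tool_pos': [0.4711, -0.0097, 0.2945], 'orientation': [179.9674, 0.1394, 3.7274], 'force': [-1.1334, 0.573, 0.5202], 'moment': [-0.1371, 0.0077, 0.0195], 'opening': 0.0525, 'gripper_force': 0.0}
[(array([242, 109,  14,   6,  60], dtype=int32), array([246.9, 111.9])), (array([357, 156,  18,  44, 408], dtype=int32), array([366.1, 178.2])), (array([356, 164,   3,   4,   5], dtype=int32), array([356.8, 165.2])), (array([355, 175,   2,   5,   5], dtype=int32), array([355.8, 177. ]))] [(array([254, 107,  14,   8,  41], dtype=int32), array([260.8, 110.5]))] [ 0.54729603 -0.0049309   0.45124091]
260 110
crop 220 80
```

View pics/w5.png

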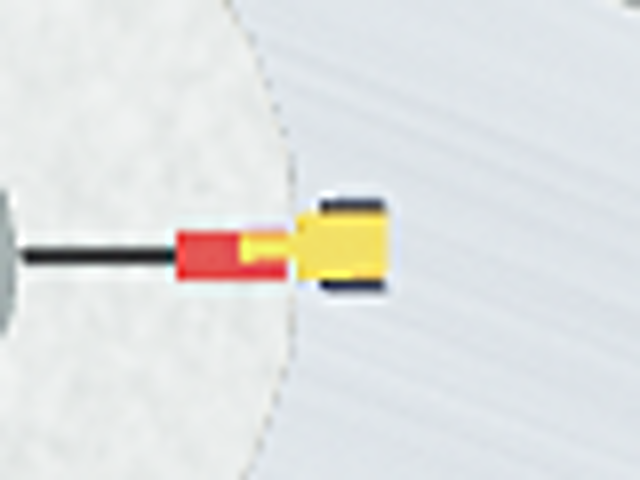

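```bash
python3 - <<'E'
from h import *
s=snap('wrist')
f=lambda x,y:(x/8+220-.5+.0625,y/8+80-.5+.0625)
A=np.array([.5397,.0677])
print('nadir',proj(s,np.r_[np.array(s['pose'])[:2,3],.08]))
ang=lambda v:np.degrees(np.arctan2(v[1],v[0]))
for z in (.082,.084,.086):
    M=onz(s,f(232,255.5),z)[:2]; P=onz(s,f(240,247),z+.010)[:2]; L=onz(s,f(25,255),z)[:2]
    print(z,M,P,np.hypot(*(M-A)),np.hypot(*(P-A)),'err',ang(P-A)-ang(M-A),'linedir',ang(M-L),ang(M-A))
    # post side: pointer body end
    Q=onz(s,f(388,246),z+.010)[:2]; print('pointer dir',ang(Q-P),ang(P-A))
E
```

```text
nadir [255.30808065 109.54585357]
0.082 [0.54432255 0.00254143] [0.54580483 0.00109629] 0.06532233742048711 0.06688290344673888 err 1.1791055054387698 linedir -86.62900332825299 -85.94206091555829
pointer dir -85.98664358742363 -84.76295541011952
0.084 [0.54433907 0.00249407] [0.54581356 0.00105566] 0.06537074774666378 0.06692416500500266 err 1.1718677558072983 linedir -86.62900332825302 -85.93055498969045
pointer dir -85.98664358742363 -84.75868723388315
0.086 [0.54435559 0.00244671] [0.5458223  0.00101502] 0.06541916070515683 0.06696542693419208 err 1.164641775660499 linedir -86.62900332825305 -85.91906609310792
pointer dir -85.98664358742363 -84.75442431744742
```

The close view shows the tip at (240,247) and the red mark centred at (232,255). The table needs about 1.2° more counter-clockwise, which is about 2.35° at the knob.

Call:
send_rows(
  plan=[
    [[-0.0107,0.0533,0,0,0,0],[-0.0107,0.1067,0,0,0,0],[-0.0107,0.16,0.0133,0,0,0],[-0.0107,0.1867,0.04,0,0,0],[-0.0107,0.1867,0.08,0,0,0],[-0.0107,0.1867,0.08,0,0,0],[-0.0107,0.1867,0.08,0,0,0]],
  ],
)

```text
clock: 12.15
tool_pos: [0.4707, -0.1533, 0.2347]
orientation: [180.0, 0.2, 3.3]
force: [0.0, 0.7, 0.9]
opening: 0.0529
gripper_force: 0.0
```

In the tool's units: 13.9 cm / 75 = 0.1853, 13 cm / 75 = 0.1733.

Call:
send_rows(
  plan=[
    [[0,0,0.0533,0,0,0],[0,0,0.1067,0,0,0],[0,0,0.1467,0,0,0],[0,0,0.1733,0,0,0],[0,0,0.1853,0,0,0],[0,0,0.1853,0,0,0],[0,0,0.1853,0,0,0]],
  ],
)

```text
clock: 12.73
tool_pos: [0.4735, -0.1517, 0.0984]
orientation: [180.0, -0.1, 3.5]
force: [0.1, -0.5, 0.5]
opening: 0.0526
gripper_force: 0.0
```

Call:
send_rows(
  plan=[
    [[0,0,0,0,0,0],[0,0,0,0,0,0],[0,0,0,0,0,0],[0,0,0,0,0,0],[0,0,0,0,0,0],[0,0,0,0,0,0],[0,0,0,0,0,0],[0,0,0,0,0,0]],
  ],
  fingers=0,
)

```text
clock: 13.4
tool_pos: [0.4722, -0.1518, 0.097]
orientation: [180.0, -0.0, 3.5]
force: [-0.2, 0.2, 2.1]
opening: 0.0138
gripper_force: 30.0
```

```bash
python3 o.py
```

```text
{'clock': 13.4, 'tool_pos': [0.4722, -0.1518, 0.097], 'orientation': [179.9948, -0.0064, 3.4807], 'force': [-0.1851, 0.2484, 2.0532], 'moment': [0.038, 0.103, -0.039], 'opening': 0.0138, 'gripper_force': 29.9932}
```

In the tool's units: 0.1 cm / 75 = 0.0013, 0.05 cm / 75 = 0.0007, -2.4 degrees / 60 = -0.04.

Call:
send_rows(
  plan=[
    [[0,0,0.0007,0,0,-0.0083],[0,0,0.0013,0,0,-0.0167],[0,0,0.0013,0,0,-0.025],[0,0,0.0013,0,0,-0.0333],[0,0,0.0013,0,0,-0.04],[0,0,0.0013,0,0,-0.04],[0,0,0.0013,0,0,-0.04]],
  ],
)

```text
clock: 13.98
tool_pos: [0.4722, -0.1518, 0.096]
orientation: [180.0, -0.0, 5.9]
force: [-0.0, -0.7, 4.8]
opening: 0.0137
gripper_force: 30.0
```

```bash
python3 o.py
```

```text
{'clock': 13.9833, 'tool_pos': [0.4722, -0.1518, 0.096], 'orientation': [179.9939, -0.012, 5.8852], 'force': [-0.0069, -0.6887, 4.8107], 'moment': [-0.0748, 0.2621, -0.1264], 'opening': 0.0137, 'gripper_force': 29.9955}
```

Call:
send_rows(
  plan=[
    [[0,0,0,0,0,0],[0,0,0,0,0,0],[0,0,0,0,0,0],[0,0,0,0,0,0],[0,0,0,0,0,0],[0,0,0,0,0,0],[0,0,0,0,0,0],[0,0,0,0,0,0]],
  ],
  fingers=0.6,
)

```text
clock: 14.65
tool_pos: [0.4721, -0.1518, 0.0958]
orientation: [-180.0, 0.0, 5.9]
force: [-0.3, 0.1, 0.5]
opening: 0.0517
gripper_force: 0.0
```

In the tool's units: -20 cm / 75 = -0.2667, -17 cm / 75 = -0.2267.

Call:
send_rows(
  plan=[
    [[0,0,-0.0267,0,0,0],[0,0,-0.08,0,0,0],[0,0,-0.1333,0,0,0],[0,0,-0.1867,0,0,0],[0,0,-0.2267,0,0,0],[0,0,-0.2667,0,0,0],[0,0,-0.2667,0,0,0]],
  ],
)

```text
clock: 15.23
tool_pos: [0.4747, -0.1524, 0.3025]
orientation: [179.9, -0.6, 5.9]
force: [1.0, 0.6, 0.9]
opening: 0.0527
gripper_force: 0.0
```

In the tool's units: -14 cm / 75 = -0.1867, -12 cm / 75 = -0.16, 2.4 degrees / 60 = 0.04.

Call:
send_rows(
  plan=[
    [[0,-0.0533,0,0,0,0],[0.0107,-0.1067,0,0,0,0],[0.0107,-0.16,0,0,0,0],[0.0107,-0.1867,0,0,0,0.04],[0.0107,-0.1867,0,0,0,0.04],[0.0107,-0.1867,0,0,0,0.04],[0.0107,-0.1867,0,0,0,0.04]],
  ],
)

```text
clock: 15.82
tool_pos: [0.4657, -0.0118, 0.2957]
orientation: [180.0, 0.0, 3.6]
force: [0.6, 0.0, -0.0]
opening: 0.0527
gripper_force: 0.0
```

```bash
python3 o.py; python3 - <<'E'
from h import *
s=snap('wrist'); R_,Y=blobs(red(s),4),blobs(yel(s),4)
print(R_[:1],Y)
x,y=[b for b in Y if b[0][4]>10][0][1].astype(int)
x0=max(x-40,0);y0=max(y-30,0); print('crop',x0,y0); save(s,'w6.png',(x0,y0,x0+80,y0+60),8); print('nadir',proj(s,np.r_[np.array(s['pose'])[:2,3],.08]))
E
```

```text
{'clock': 15.8167, 'tool_pos': [0.4657, -0.0118, 0.2957], 'orientation': [179.9924, 0.0084, 3.5502], 'force': [0.6335, 0.0111, -0.0433], 'moment': [-0.0379, -0.0121, -0.031], 'opening': 0.0527, 'gripper_force': 0.0}
[(array([241, 104,  13,   6,  53], dtype=int32), array([245.5, 106.6]))] [(array([256, 103,   3,   2,   5], dtype=int32), array([256.8, 103.4])), (array([263, 103,   3,   7,  12], dtype=int32), array([264.5, 106.2])), (array([249, 105,   5,   1,   5], dtype=int32), array([251., 105.])), (array([254, 107,   4,   3,   5], dtype=int32), array([255.6, 108. ]))]
crop 224 76
nadir [255.4779968  110.17761136]
```

View pics/w6.png

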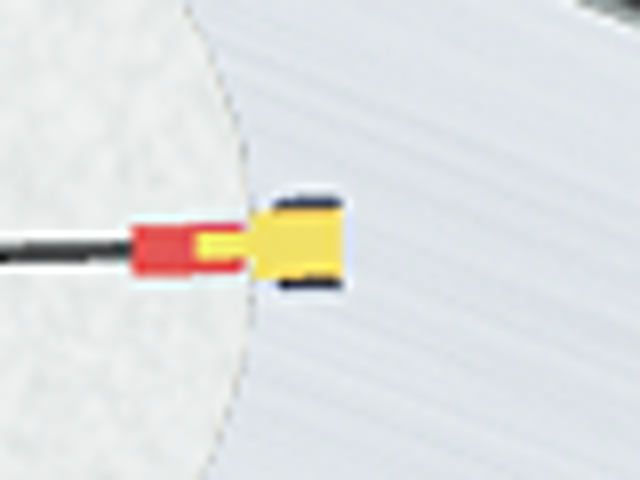

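```bash
cat > meas.py <<'E'
from h import *
N=8; S=[snap('wrist') for _ in range(N)]; s=S[0]
I=np.mean([x['img'].astype(float) for x in S],0)
r=np.clip(I[...,0]-np.maximum(I[...,1],I[...,2])-15,0,None); y=np.clip(np.minimum(I[...,0],I[...,1])-I[...,2]-25,0,None)
b=blobs(red(s),4)[0][0]; x0,y0=b[0],b[1]
print('b',b)
W=slice(y0-6,y0+13); rows=np.arange(y0-6,y0+13)
A=np.array([.5397,.0677]); ang=lambda p:np.degrees(np.arctan2(*(p[:2]-A)[::-1]))
ra=[];ya=[]
for c in range(x0-1,x0+24):
    R_,Y=r[W,c],y[W,c]
    t=''
    if R_.sum()>60: v=(R_*rows).sum()/R_.sum(); p=onz(s,(c,v),.084); t+=' red %.0f %.2f r=%.4f a=%.2f'%(R_.sum(),v,np.hypot(*(p[:2]-A)),ang(p))
    if Y.sum()>60: v=(Y*rows).sum()/Y.sum(); p=onz(s,(c,v),.094); t+=' | yel %.0f %.2f r=%.4f a=%.2f'%(Y.sum(),v,np.hypot(*(p[:2]-A)),ang(p))
    print(c,t)
E
python3 meas.py
```

```text
b [240 104  14   6  57]
239 
240  red 901 106.78 r=0.0552 a=-84.82
241  red 835 106.86 r=0.0565 a=-84.95
242  red 810 106.86 r=0.0579 a=-84.99
243  red 807 106.85 r=0.0592 a=-85.02
244  red 807 106.85 r=0.0605 a=-85.05
245  red 815 106.85 r=0.0618 a=-85.08
246  red 818 106.86 r=0.0631 a=-85.12
247  red 769 106.91 r=0.0644 a=-85.21
248  red 360 107.23 r=0.0657 a=-85.59 | yel 373 106.30 r=0.0660 a=-84.69
249  red 355 107.11 r=0.0670 a=-85.48 | yel 358 106.26 r=0.0673 a=-84.68
250  red 337 107.00 r=0.0684 a=-85.39 | yel 364 106.20 r=0.0686 a=-84.65
251  red 340 107.02 r=0.0697 a=-85.42 | yel 364 106.20 r=0.0699 a=-84.69
252  red 350 107.04 r=0.0710 a=-85.47 | yel 362 106.20 r=0.0711 a=-84.72
253  red 265 107.12 r=0.0723 a=-85.57 | yel 342 106.13 r=0.0724 a=-84.69
254  | yel 302 106.12 r=0.0737 a=-84.71
255  | yel 845 106.26 r=0.0750 a=-84.87
256  | yel 835 106.24 r=0.0762 a=-84.89
257  | yel 832 106.17 r=0.0775 a=-84.85
258  | yel 845 106.04 r=0.0788 a=-84.75
259  | yel 847 106.06 r=0.0801 a=-84.80
260  | yel 844 106.05 r=0.0814 a=-84.82
261  | yel 824 105.94 r=0.0826 a=-84.75
262  | yel 815 105.90 r=0.0839 a=-84.74
263  | yel 814 105.84 r=0.0852 a=-84.72
```

The averaged reading puts red at -85.05° and yellow at -84.7°, so about 0.35° of table remains. I'll make one small correction of +0.7° at the knob.

In the tool's units: 14.03 cm / 75 = 0.1871, -0.21 cm / 75 = -0.0028, -2.4 degrees / 60 = -0.04.

Call:
send_rows(
  plan=[
    [[-0.0028,0.0533,0,0,0,-0.04],[-0.0028,0.1067,0,0,0,-0.04],[-0.0028,0.16,0.0133,0,0,-0.04],[-0.0028,0.1871,0.0533,0,0,-0.04],[-0.0028,0.1871,0.1067,0,0,-0.04],[-0.0028,0.1871,0.1067,0,0,-0.04],[-0.0028,0.1871,0.1067,0,0,-0.04],[-0.0028,0.1871,0.1067,0,0,-0.04]],
  ],
)

```text
clock: 16.93
tool_pos: [0.4733, -0.1519, 0.2177]
orientation: [179.9, -0.1, 5.9]
force: [1.1, -0.3, 0.2]
opening: 0.0524
gripper_force: 0.0
```

In the tool's units: 11.9 cm / 75 = 0.1587, 11.5 cm / 75 = 0.1533.

Call:
send_rows(
  plan=[
    [[0,0,0.0533,0,0,0],[0,0,0.1067,0,0,0],[0,0,0.1333,0,0,0],[0,0,0.1533,0,0,0],[0,0,0.1587,0,0,0],[0,0,0.1587,0,0,0],[0,0,0.1587,0,0,0],[0,0,0.1587,0,0,0]],
  ],
)

```text
clock: 17.6
tool_pos: [0.4739, -0.1516, 0.0989]
orientation: [180.0, -0.2, 5.9]
force: [-0.5, 0.2, -0.2]
opening: 0.0526
gripper_force: 0.0
```

```bash
python3 o.py
```

```text
{'clock': 17.6, 'tool_pos': [0.4739, -0.1516, 0.0989], 'orientation': [179.9739, -0.1998, 5.9307], 'force': [-0.5216, 0.223, -0.1889], 'moment': [-0.059, 0.0344, 0.0493], 'opening': 0.0526, 'gripper_force': 0.0}
```

Call:
send_rows(
  plan=[
    [[0,0,0,0,0,0],[0,0,0,0,0,0],[0,0,0,0,0,0],[0,0,0,0,0,0],[0,0,0,0,0,0],[0,0,0,0,0,0],[0,0,0,0,0,0],[0,0,0,0,0,0]],
  ],
  fingers=0,
)

```text
clock: 18.27
tool_pos: [0.4721, -0.1519, 0.0968]
orientation: [-180.0, 0.0, 5.9]
force: [0.6, -0.3, 0.7]
opening: 0.0142
gripper_force: 29.9
```

In the tool's units: 0.1 cm / 75 = 0.0013, 0.05 cm / 75 = 0.0007, -0.75 degrees / 60 = -0.0125.

Call:
send_rows(
  plan=[
    [[0,0,0.0007,0,0,-0.0033],[0,0,0.0013,0,0,-0.0067],[0,0,0.0013,0,0,-0.01],[0,0,0.0013,0,0,-0.0125],[0,0,0.0013,0,0,-0.0125],[0,0,0.0013,0,0,-0.0125]],
  ],
)

```text
clock: 18.77
tool_pos: [0.4722, -0.1519, 0.0959]
orientation: [180.0, -0.0, 6.6]
force: [-0.8, -0.1, 3.3]
opening: 0.0143
gripper_force: 29.9
```

```bash
python3 o.py
```

```text
{'clock': 18.7667, 'tool_pos': [0.4722, -0.1519, 0.0959], 'orientation': [179.9972, -0.002, 6.6341], 'force': [-0.8364, -0.1415, 3.3024], 'moment': [0.0501, 0.4301, -0.1581], 'opening': 0.0143, 'gripper_force': 29.9357}
```

Call:
send_rows(
  plan=[
    [[0,0,0,0,0,0],[0,0,0,0,0,0],[0,0,0,0,0,0],[0,0,0,0,0,0],[0,0,0,0,0,0],[0,0,0,0,0,0],[0,0,0,0,0,0],[0,0,0,0,0,0]],
  ],
  fingers=0.6,
)

```text
clock: 19.43
tool_pos: [0.4722, -0.1519, 0.0958]
orientation: [-180.0, 0.0, 6.6]
force: [-0.6, 0.0, 0.0]
opening: 0.0521
gripper_force: 0.0
```

Call:
send_rows(
  plan=[
    [[0,0,-0.0267,0,0,0],[0,0,-0.08,0,0,0],[0,0,-0.1333,0,0,0],[0,0,-0.1867,0,0,0],[0,0,-0.2267,0,0,0],[0,0,-0.2667,0,0,0],[0,0,-0.2667,0,0,0]],
  ],
)

```text
clock: 20.02
tool_pos: [0.4747, -0.1525, 0.3025]
orientation: [179.9, -0.6, 6.7]
force: [1.3, -0.1, 1.1]
opening: 0.0525
gripper_force: 0.0
```

In the tool's units: -14 cm / 75 = -0.1867, -12 cm / 75 = -0.16, 3.1 degrees / 60 = 0.0517.

Call:
send_rows(
  plan=[
    [[0,-0.0533,0,0,0,0],[0.0107,-0.1067,0,0,0,0],[0.0107,-0.16,0,0,0,0],[0.0107,-0.1867,0,0,0,0.0517],[0.0107,-0.1867,0,0,0,0.0517],[0.0107,-0.1867,0,0,0,0.0517],[0.0107,-0.1867,0,0,0,0.0517],[0.0107,-0.1867,0,0,0,0.0517]],
  ],
)

```text
clock: 20.68
tool_pos: [0.4639, -0.0126, 0.2957]
orientation: [180.0, 0.0, 3.5]
force: [-0.3, -0.4, -0.6]
opening: 0.0529
gripper_force: 0.0
```

```bash
python3 o.py; python3 meas.py; python3 - <<'E'
from h import *
s=snap('scene'); save(s,'s2.png',(140,140,300,260),5)
E
```

```text
{'clock': 20.6833, 'tool_pos': [0.4639, -0.0126, 0.2957], 'orientation': [179.9917, 0.0144, 3.5157], 'force': [-0.3002, -0.4162, -0.6086], 'moment': [-0.0449, -0.0067, -0.056], 'opening': 0.0529, 'gripper_force': 0.0}
b [240 103  14   6  56]
239 
240  red 936 105.35 r=0.0554 a=-84.81
241  red 857 105.30 r=0.0568 a=-84.79
242  red 829 105.22 r=0.0581 a=-84.73
243  red 820 105.15 r=0.0594 a=-84.69
244  red 822 105.15 r=0.0607 a=-84.73
245  red 828 105.15 r=0.0620 a=-84.77
246  red 833 105.16 r=0.0633 a=-84.82
247  red 773 105.19 r=0.0646 a=-84.89
248  red 409 105.48 r=0.0659 a=-85.24 | yel 357 104.91 r=0.0662 a=-84.77
249  red 414 105.39 r=0.0673 a=-85.17 | yel 355 104.86 r=0.0675 a=-84.76
250  red 401 105.19 r=0.0686 a=-84.98 | yel 349 104.88 r=0.0688 a=-84.81
251  red 396 105.04 r=0.0699 a=-84.85 | yel 350 104.88 r=0.0701 a=-84.84
252  red 397 104.98 r=0.0712 a=-84.82 | yel 343 104.86 r=0.0713 a=-84.85
253  red 318 105.03 r=0.0725 a=-84.90 | yel 332 104.85 r=0.0726 a=-84.87
254  | yel 306 104.83 r=0.0739 a=-84.88
255  | yel 836 104.63 r=0.0752 a=-84.72
256  | yel 801 104.63 r=0.0764 a=-84.74
257  | yel 794 104.59 r=0.0777 a=-84.74
258  | yel 808 104.52 r=0.0790 a=-84.70
259  | yel 808 104.52 r=0.0803 a=-84.73
260  | yel 808 104.52 r=0.0815 a=-84.76
261  | yel 808 104.52 r=0.0828 a=-84.78
262  | yel 809 104.52 r=0.0841 a=-84.82
263  | yel 817 104.53 r=0.0854 a=-84.85
```

View pics/s2.png

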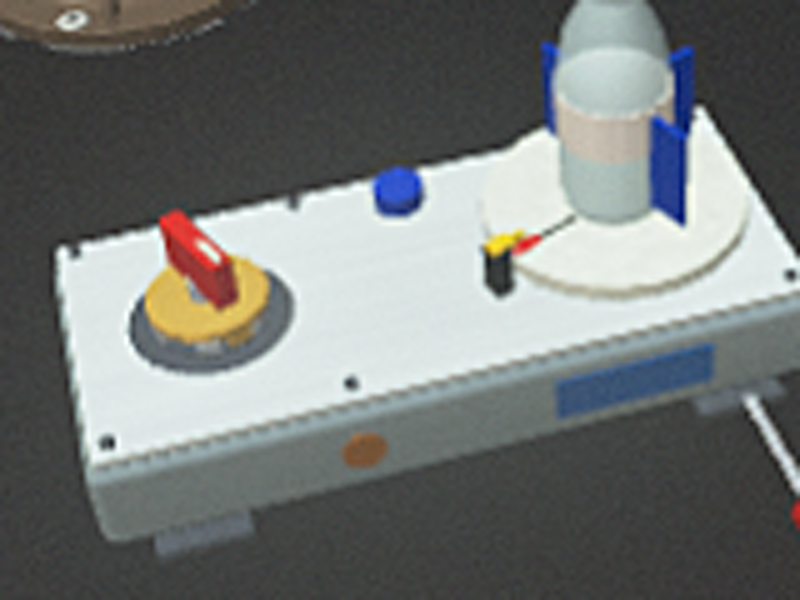

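The mark and pointer now agree within about 0.1°. The scene view shows the collar low, the knob released at (200,260), and the cap and rocket undisturbed.

```bash
python3 -c "
from plant import ctrl
print(ctrl.close_job())"
```

```text
the job is handed in; nothing more can be done
None
```

The gearbox is in gear with the knob fully home, the red mark reads within about 0.1° of the yellow pointer, the knob is released, and the job was handed in at about 21 s; push force read at most about 7 N at the checks (limit 15 N).

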